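Hang a dowelling jig on the turning jig tree

TASK

Turn the jig tree until its empty branch stands over the brass mark on its base, then hang the blue dowelling jig there by the slot in its steel ear: over the pin and fully down on the crossbar, and let go of it with the branch still over the mark. The pin is clamped anywhere along the crossbar, so feel for it gently: never load the tree with more than 25 N, and leave the tin, the wooden block and the pliers where they lie.

Things in the scene. Friction and masses are not known exactly. Their poses are not given: they have to be found in the camera images.
- tree: Jig tree, fixed. Wooden base, radius 85, 22 high; origin on the turning axis at table height; -x points along the brass mark, roughly to the robot. On a post turns a head (hub radius 28, z 100 to 158) with 3 branches, 20 wide, 120 degrees apart, each with a crossbar; two carry hung jigs of the blue one's size (dark wood, green; fixed), one is empty. Nothing on it is higher than 165.
- tree_head (a joint): Turn of the head about the vertical axis, rad, counter-clockwise from above positive: 0 with the empty branch over the brass mark (along -x of tree); 0.8 to 1.5 at the start. Dry friction of about 0.8 N m holds it wherever it is left; no detent, no spring.
- free_bar (a point): Middle of the top of the empty branch's crossbar, 102 from the axis, 145 above the table; -x points outwards. The bar is 24 deep (x), 90 long (y), 45 high (below this point). A round-topped steel pin, diameter 8, stands 16 proud on the line x = 0, at an unmeasured place from y = -16 to +16; clamped in a slot, it slips along y only if pushed sideways with over about 14 N.
- jig: Loose blue dowelling jig, about 0.28 kg: block 40 (x) by 34 (y) by 64 high, standing upright; origin in the middle of its underside. Grip it across the 34. From its +x face (x = 20) a flat steel ear juts out to x = 50, 64 wide (y +-32), z = 50 to 56. At the start its +x points away from the robot, within 0.4 rad of world x.
- jig_eye (a point): Middle of the slot through the ear, at its underside: jig x = 34.5, y = 0, z = 50. The slot is 14 (x) by 11 (y). Hung, the ear lies on the crossbar and the block hangs outside it, its +x face 2.5 from the bar's outer face when the pin is in the slot's middle; released, it may sag outwards by about 0.1 rad.
- wax_tin: Bystander: round grey tin, diameter 56, 28 high; origin in the middle of its underside.
- block_b: Bystander: beech block 55 x 80 x 32 high; origin in the middle of its underside.
- pliers: Bystander: red-handled pliers lying flat, 60 x 160 (y) x 12; origin in the middle of its underside.
There are look-alikes about, which are no part of the job. There is more than one size of the jig; the one meant has the size given above.

How it is judged:
By the outcome, as a careful person would: the job done as asked, in the order asked, and still so for the second after the job is handed in, with the robot touching nothing.
It also fails if it takes over 72 s, if anything falls off the work surface, if the arm or the gripper's body presses on something with over 40 N, if the wrist force passes 120 N, or if a joint passes its speed limit or range.

ROBOT

A 6-joint arm with a two-finger parallel gripper is mounted at the origin on a cart in front of the work surface, level with it; the furniture and walls round the work are solid. World frame = base frame: x ahead of the robot, y to its left, z up, the work surface at z = 0. Lengths are in mm, angles in degrees, forces in N, time in s.
With the tool pointing down it reaches from about 300 to 850 mm from the base axis. Payload 4.2 kg.
Tool frame: the origin (TCP) lies at the centre of the arm's flange, where the gripper is bolted on; the fingertips stand 191 mm ahead of it and the grasp point (between the pads) lies 172 mm ahead of it; z points along the fingers, y is the direction in which the jaws open and shut (so a half turn about z gives the same grasp; the last joint's range is limited). The gripper opens to 91 mm and grips with 3 to 60 N. Pads are 32 mm wide; open, the fingers measure 118 mm over their backs; the gripper's body (76 mm by 178 mm) begins 60 mm behind the grasp point.
Start: joints at [67.838, 18.312, 89.639, -0, 72.044, -1.146], TCP at [206.209, 536.75, 404.776] pointing down, gripper open.
Joint ranges: [-177.97, 177.97], [-48.28, 115.42], [12.27, 149.76], [-77.06, 257.06], [2.81, 150.46], [-146.56, 146.56]. Speed limits (degrees/s): [147.25, 147.25, 180, 180, 180, 180].

INTERFACE

Orientations are given as [roll, pitch, yaw] about the fixed x, y, z axes, in that order (R = Rz(yaw) Ry(pitch) Rx(roll)).
In Python, from workcell import status, vision, ticket gives the robot as it stands.
- The arm moves only by the shell command python3 -m jog 'ROWS' [FORCE]. ROWS is JSON, a list of rows, each a list of 7 numbers: the finger opening in m, from 0 to 0.0912, then the shift along the tool's x, y, z in m, then the turn, a rotation vector about the tool's x, y, z in rad. A call has 1 to 12 rows; each row shifts and turns the commanded pose from where the row before left it, along the tool's axes as they then stand; what a row does not reach is not made up. A row lasts 1/8 s, in which the tool goes at most 62.5 mm and 10.7 degrees, less where a joint would pass 70% of its speed; a pose out of reach is approached as far as the arm can. A call with a gripper value outside its range is refused whole. The fingers move at their own pace and stop on an object; FORCE is the grip in N (left out, the last holds). Time passes only in rows, so rows that do not move let the fingers close. It gives the time, the measured TCP pose, the force and the opening at its end, in the units of the state.
- status.state(): the state, without advancing time (a new reading comes with each control period).
- vision.grab_frame(name): name is "side" or "top"; returns a dict with "color" (420x560x3 uint8, blue, green, red), "depth" (420x560 float32, mm along the optical axis (not along the pixel's ray), 0 where there is no reading), "fov_y" (degrees; the focal length in pixels is half the picture's height over the tangent of half this angle, whatever the lens; pixels are square), "cx", "cy" (the principal point, pixels), "pose" (4x4, takes a point from camera to world coordinates). Camera axes: x right, y down, z forward; pixel columns grow to the right and rows downward; lengths in mm; the calibration is good to about 2 mm. A picture is of the moment at which its call begins.
- ticket.job_done(): hands the job in, once; it reports no verdict.
Trained networks look in the newest picture that a camera, given by its name, has taken for a name from the list of things; names that differ only in an ending like _2 or _b are one class to them, and where a whole thing is asked for, a point or a joint stands for the part that bears it (a point fixed in the world has none). Each returns a list of dicts, best first, with "p" (0 to 1); they miss things now and then, are a little off and sometimes report something else, mostly with a low value. They report only what shows in the picture. A call takes as long as a camera call. They do not tell look-alikes from the thing itself.
- vision.find_in(camera, label): "location" ([x, y, z] in mm, in world coordinates, good to about 4 mm: the middle of the surface that is visible of it).
- vision.silhouettes(camera, label): "pixels" (420x560 bool, what is visible of it).
The state is a dict: "time_s": time; "qpos": joint angles; "qvel": joint speeds; "effort": joint torques, N m; "ee_pos": TCP position; "ee_rot": TCP orientation; "force": force on the tool from outside, world axes, zero at the start; "torque": the same for the moment, N m; "gripper_width": finger opening in mm.
Only numpy, scipy, OpenCV 4.12 (cv2) and the standard library are available. Lean on these libraries where they do the work, as an engineer would, in place of code of your own. Each camera call takes 0.05 s, during which the arm holds its last target.

## Working session

There is one attempt and no reset: what is moved stays moved. The work goes in short steps, Python scripts to look and compute and a shell command to move; the robot and the scene stay as the last step left them, time stands still between calls to the robot, and variables do not carry over. Pictures are saved under pics/ and viewed, and the job is handed in when it is done.

```bash
ls; mkdir -p pics; python3 - <<'E'
from workcell import status, vision
import cv2,numpy as np
s=status.state();print(s)
for n in("side","top"):
    f=vision.grab_frame(n);cv2.imwrite(f"pics/{n}0.png",f["color"]);np.savez(f"{n}0.npz",**f)
    print(n,f["fov_y"],f["cx"],f["cy"],np.round(f["pose"],3).tolist())
    for l in("tree","tree_head","free_bar","jig","jig_eye","wax_tin","block_b","pliers"):
        try: print(l,[(np.round(d["location"]).tolist(),round(d["p"],2)) for d in vision.find_in(n,l)])
        except Exception as e: print(l,e)
E
```

```text
pics
{'time_s': 0.0, 'qpos': array([ 6.78363967e+01,  1.83514986e+01,  8.97059471e+01, -1.31954448e-04,
        7.20433751e+01, -1.14595485e+00]), 'qvel': array([-0.01797851, -0.04533062, -0.02287308,  0.05937617, -0.11102915,
       -0.03127387]), 'effort': array([-1.14532377e-03, -4.12459373e+01, -2.31975836e+01,  7.25865900e-02,
        4.55673330e-02, -1.57540844e-04]), 'ee_pos': array([206.16487518, 536.59310385, 403.92452038]), 'ee_rot': array([-1.79899197e+02, -1.89091978e-03,  1.58982391e+02]), 'force': array([0.69859438, 0.21788223, 0.20700673]), 'torque': array([ 0.03614509, -0.03268051, -0.00925187]), 'gripper_width': 91.3703686089678}
side 53.78208288238985 285.78408751841175 216.23458048612824 [[-0.926, -0.168, 0.339, 311.811], [-0.378, 0.356, -0.855, 907.808], [0.023, -0.919, -0.393, 469.029], [0.0, 0.0, 0.0, 1.0]]
tree [([555.0, 7.0, 116.0], 0.91)]
tree_head [([546.0, 8.0, 132.0], 0.83), ([554.0, 4.0, 120.0], 0.73)]
free_bar [([547.0, 6.0, 135.0], 0.75), ([426.0, -41.0, 10.0], 0.69)]
jig [([548.0, 412.0, 38.0], 0.87), ([561.0, 308.0, 54.0], 0.66), ([434.0, 361.0, 75.0]
[... 215 characters left out ...]
[543.0, 7.0, 135.0], 0.19)]
pliers [([427.0, -41.0, 10.0], 0.63)]
top 48.12300589900622 277.24920369317726 212.625616871568 [[0.022, -0.982, 0.187, 349.59], [-1.0, -0.026, -0.016, 193.134], [0.02, -0.186, -0.982, 1330.747], [0.0, 0.0, 0.0, 1.0]]
tree [([554.0, -13.0, 141.0], 0.92)]
tree_head [([555.0, -9.0, 144.0], 0.97)]
free_bar [([573.0, 288.0, 58.0], 0.53)]
jig [([541.0, 404.0, 44.0], 0.6), ([428.0, 337.0, 68.0], 0.59), ([577.0, 288.0, 53.0], 0.22)]
jig_eye [([428.0, 335.0, 73.0], 0.97), ([546.0, 401.0, 41.0], 0.78), ([576.0, 289.0, 56.0], 0.7)]
wax_tin [([404.0, 132.0, 24.0], 0.82)]
block_b [([755.0, 249.0, 29.0], 0.92)]
pliers [([426.0, -55.0, 9.0], 0.65), ([571.0, 288.0, 57.0], 0.29)]
```

View pics/top0.png

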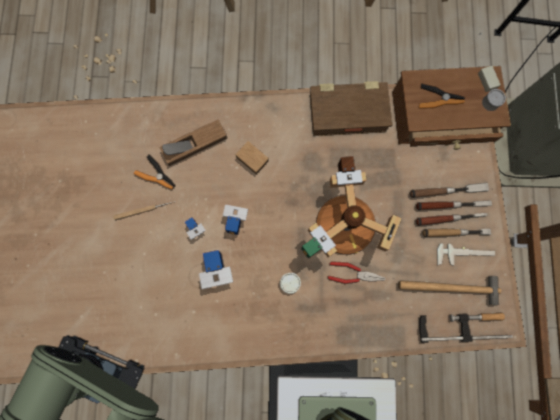

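View pics/side0.png

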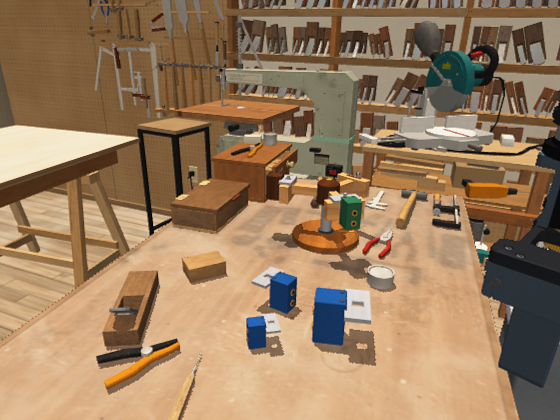

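```bash
cat >h.py <<'E'
import numpy as np,cv2
def load(n): return dict(np.load(n))
def cloud(f):
    d=f["depth"];h,w=d.shape;F=h/2/np.tan(np.radians(f["fov_y"])/2)
    v,u=np.mgrid[:h,:w];P=np.stack([(u-f["cx"])/F*d,(v-f["cy"])/F*d,d],-1)
    T=np.array(f["pose"]);W=P@T[:3,:3].T+T[:3,3];W[d==0]=np.nan
    return W
def proj(f,p):
    T=np.array(f["pose"]);c=T[:3,:3].T@(np.array(p,float)-T[:3,3]);F=f["color"].shape[0]/2/np.tan(np.radians(f["fov_y"])/2)
    return c[0]/c[2]*F+f["cx"],c[1]/c[2]*F+f["cy"]
E
python3 - <<'E'
from h import *
t=load("top0.npz");s=load("side0.npz")
a=cv2.resize(t["color"][190:300,180:420],None,fx=3.3,fy=3.3,interpolation=cv2.INTER_CUBIC);cv2.imwrite("pics/t_crop.png",a)
a=cv2.resize(t["color"][140:300,270:420],None,fx=3.7,fy=3.7,interpolation=cv2.INTER_CUBIC);cv2.imwrite("pics/t_tree.png",a)
a=cv2.resize(s["color"][140:360,230:430],None,fx=2.7,fy=2.7,interpolation=cv2.INTER_CUBIC);cv2.imwrite("pics/s_crop.png",a)
for n,f in(("top",t),("side",s)):
    W=cloud(f);c=f["color"].astype(int);blue=(c[...,0]>c[...,2]+40)&(c[...,0]>c[...,1]+20)&(W[...,0]>300)&(W[...,0]<800)&(W[...,1]>200)&(W[...,1]<500)
    k,l,st,ce=cv2.connectedComponentsWithStats(blue.astype(np.uint8))
    for i in range(1,k):
        if st[i,4]<20: continue
        p=W[l==i];print(n,st[i].tolist(),"z95",np.nanpercentile(p[:,2],[5,50,95]).round(1))
        top=p[p[:,2]>np.nanpercentile(p[:,2],95)-5]
        r=cv2.minAreaRect(top[:,:2].astype(np.float32));print("  ",r, np.nanmean(top,0).round(1))
E
```

```text
top [226, 217, 14, 16, 172] z95 [59.2 64.  68.3]
   ((556.7218017578125, 294.25775146484375), (32.84499740600586, 37.55201721191406), 82.4336929321289) [555.5 294.4  65.5]
top [186, 218, 11, 12, 79] z95 [41.8 47.3 53. ]
   ((555.583740234375, 408.869384765625), (21.867504119873047, 20.3312931060791), 39.623268127441406) [556.  409.8  50.3]
top [203, 251, 19, 21, 299] z95 [79.1 83.3 87. ]
   ((453.2227783203125, 341.3844299316406), (48.74150848388672, 42.76777267456055), 13.43811321258545) [452.7 341.6  84.4]
side [270, 272, 27, 41, 816] z95 [ 6.2 43.9 63.8]
   ((557.2451171875, 296.1877746582031), (34.703765869140625, 40.81483459472656), 82.031005859375) [555.3 298.7  62.8]
side [313, 288, 34, 57, 1645] z95 [ 8.2 57.5 83.2]
   ((452.51763916015625, 343.4337463378906), (50.78636169433594, 45.06864547729492), 13.5787935256958) [452.1 346.6  82.3]
side [247, 316, 19, 33, 539] z95 [ 4.8 33.6 46.8]
   ((556.303466796875, 411.41046142578125), (30.1218318939209, 25.432167053222656), 35.15121078491211) [555.9 413.1  45.7]
```

View pics/t_crop.png

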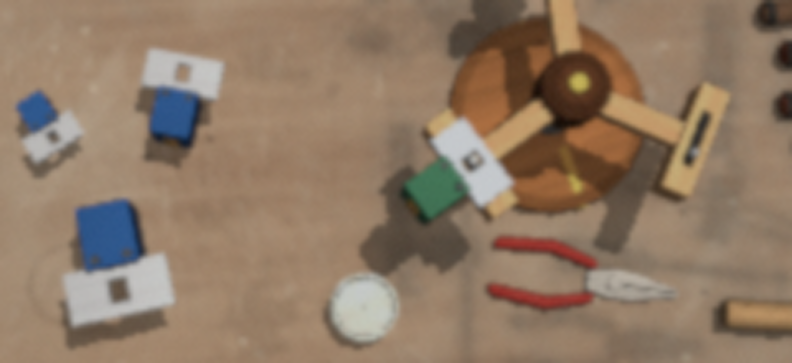

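View pics/t_tree.png

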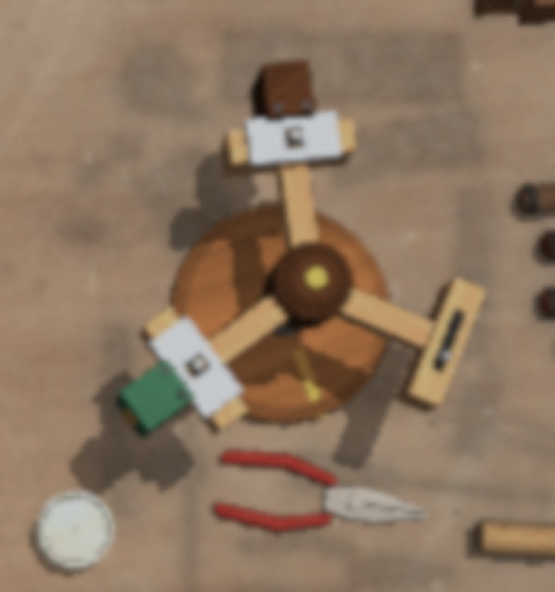

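View pics/s_crop.png

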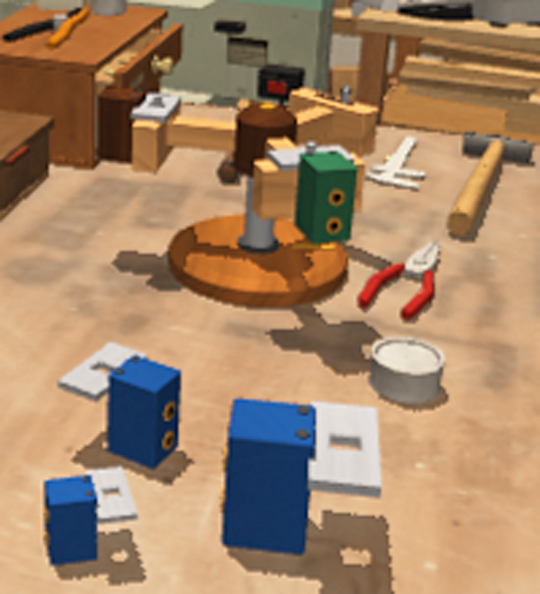

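```bash
python3 - <<'E'
from h import *
from scipy.optimize import least_squares
for n in("top","side"):
    f=load(n+"0.npz");W=cloud(f);c=f["color"].astype(int)
    x,y,z=W[...,0],W[...,1],W[...,2]
    near=(np.hypot(x-555,y+10)<180)
    # base top
    b=near&(z>17)&(z<27)&(np.hypot(x-555,y+10)<110)
    hull=cv2.convexHull(W[b][:,:2].astype(np.float32))[:,0]
    r=least_squares(lambda p:np.hypot(hull[:,0]-p[0],hull[:,1]-p[1])-85,[555,-10],loss="soft_l1")
    r2=cv2.minEnclosingCircle(hull);print(n,"base",r.x.round(1),np.abs(r.fun).mean().round(2),r2,np.median(z[b]))
    # hub
    hb=near&(z>150)&(np.hypot(x-555,y+10)<45);print(" hub",cv2.minEnclosingCircle(W[hb][:,:2].astype(np.float32)),np.nanpercentile(z[hb],[50,95]))
    # mark: yellow on base
    yel=b&(c[...,2]>150)&(c[...,1]>120)&(c[...,0]<c[...,1]-50)
    p=W[yel];print(" mark",len(p),p.mean(0).round(1) if len(p) else "")
    if len(p)>3:
        v=np.linalg.svd(p[:,:2]-p[:,:2].mean(0))[2][0];print("  dir",np.degrees(np.arctan2(v[1],v[0])))
    # empty bar
    bar=near&(z>138)&(z<150)&(y<-50)&(x<570)
    k,l,st,_=cv2.connectedComponentsWithStats(bar.astype(np.uint8))
    print(" bar",cv2.minAreaRect(W[bar][:,:2].astype(np.float32)),bar.sum(),W[bar].mean(0).round(1))
    pin=near&(z>152)&(y<-60)
    print(" pin",W[pin].round(0)[:15].tolist())
    # jig
    j=(np.hypot(x-565,y-295)<60)
    blue=(c[...,0]>c[...,2]+40)&(c[...,0]>c[...,1]+20)
    e=j&~blue&(z>48)&(z<61)&(c.min(-1)>110)
    print(" ear",cv2.minAreaRect(W[e][:,:2].astype(np.float32)),np.median(z[e]))
    bt=j&blue&(z>60);print(" blk",cv2.minAreaRect(W[bt][:,:2].astype(np.float32)))
E
```

```text
top base [569.5 -22.6] 4.25 ((554.9964599609375, -19.931533813476562), 99.96994018554688) 21.590092487065363
 hub ((571.8041381835938, -23.688640594482422), 27.825702667236328) [155.83724282 161.61470188]
 mark 14 [510.4 -45.   21.9]
  dir -142.05729263459295
 bar ((528.9472045898438, -98.25448608398438), (80.4654769897461, 95.16827392578125), 0.36148902773857117) 426 [ 535.8 -105.7  143.4]
 pin [[528.0, -119.0, 152.0], [522.0, -109.0, 160.0], [522.0, -112.0, 160.0], [522.0, -114.0, 161.0], [520.0, -110.0, 155.0], [519.0, -112.0, 160.0], [520.0, -115.0, 158.0], [518.0, -113.0, 155.0], [517.0, -114.0, 161.0], [495.0, -108.0, 153.0]]
 ear ((591.231689453125, 288.76483154296875), (64.00004577636719, 32.4577751159668), 80.04267120361328) 56.27903536916233
 blk ((556.6294555664062, 294.4279479980469), (33.55124282836914, 37.871212005615234), 79.5313949584961)
side base [573.3 -22.2] 5.08 ((571.6533203125, -19.69670867919922), 82.0555191040039) 20.86923999059968
 hub ((570.212890625, -19.983232498168945), 25.68928337097168) [154.34183795 159.94789575]
 mark 201 [560.   -1.2  20.5]
  dir 96.12490906984969
 bar ((534.0836791992188, -110.78984832763672), (79.1714859008789, 74.8847427368164), 28.258071899414062) 166 [ 529.9 -107.4  142.4]
 pin [[522.0, -112.0, 159.0], [520.0, -111.0, 160.0], [524.0, -110.0, 157.0], [521.0, -109.0, 158.0], [519.0, -110.0, 158.0], [518.0, -115.0, 157.0], [525.0, -114.0, 153.0], [521.0, -108.0, 156.0], [519.0, -109.0, 155.0], [517.0, -115.0, 154.0], [521.0, -110.0, 152.0], [518.0, -109.0, 153.0]]
 ear ((590.6968994140625, 288.8542785644531), (65.76235961914062, 34.06402587890625), 80.4144515991211) 55.332568468327224
 blk ((557.2100830078125, 295.8948059082031), (34.14137649536133, 40.806251525878906), 81.98809051513672)
```

```bash
cat >>h.py <<'E'
def axisfit(fs):
    pass
def barphi(f,ax,lo=-180,hi=-100):
    W=cloud(f);x,y,z=W[...,0]-ax[0],W[...,1]-ax[1],W[...,2]
    m=(z>139)&(z<150)&(np.hypot(x,y)<125)&(np.hypot(x,y)>84);P=np.stack([x[m],y[m]],1)
    best=[]
    for ph in np.arange(lo,hi,.5):
        a=np.radians(ph);u=P@[np.cos(a),np.sin(a)];v=P@[-np.sin(a),np.cos(a)]
        out=np.hypot(np.maximum(abs(u-102)-12,0),np.maximum(abs(v)-45,0))
        sel=(abs(v)<60)&(u>80);best.append((np.sum((out<1)&sel)-np.sum((out>=1)&sel),ph,np.median(v[sel]) if sel.any() else 0))
    best.sort(reverse=True);return best[:5]
E
python3 - <<'E'
from h import *
ax=(571,-22)
for n in("top","side"):
    f=load(n+"0.npz");print(n,barphi(f,ax))
    W=cloud(f);c=f["color"].astype(int);hsv=cv2.cvtColor(f["color"],cv2.COLOR_BGR2HSV)
    x,y,z=W[...,0]-ax[0],W[...,1]-ax[1],W[...,2]
    m=(z>16)&(z<28)&(np.hypot(x,y)<90)
    yel=m&(hsv[...,0]>20)&(hsv[...,0]<35)&(hsv[...,1]>110)&(hsv[...,2]>90)
    v,u=np.nonzero(yel);print([(a,b,round(float(np.degrees(np.arctan2(y[b,a],x[b,a]))),0),round(float(np.hypot(y[b,a],x[b,a])))) for a,b in zip(u,v)][:40])
f=load("top0.npz")
# mark pixel endpoints in t_tree crop -> plane z=22
F=210/np.tan(np.radians(f["fov_y"])/2);T=f["pose"]
for p in((298,350),(306,372),(313,395)):
    u,v=270+p[0]/3.7,140+p[1]/3.7
    d=T[:3,:3]@[(u-f["cx"])/F,(v-f["cy"])/F,1];k=(22-T[2,3])/d[2];q=T[:3,3]+k*d;print(q.round(1),np.degrees(np.arctan2(q[1]+22,q[0]-571)).round(1))
E
```

```text
top [(np.int64(304), np.float64(-111.5), np.float64(0.18708632727484034)), (np.int64(304), np.float64(-112.0), np.float64(1.0894193550862035)), (np.int64(304), np.float64(-112.5), np.float64(1.9916694193958036)), (np.int64(304), np.float64(-113.0), np.float64(2.8937678103680646)), (np.int64(298), np.float64(-111.0), np.float64(-0.715260947884658))]
[(np.int64(353), np.int64(243), -159.0, 58), (np.int64(353), np.int64(244), -160.0, 60), (np.int64(354), np.int64(244), -158.0, 61), (np.int64(353), np.int64(245), -161.0, 63), (np.int64(354), np.int64(245), -159.0, 64), (np.int64(355), np.int64(245), -157.0, 65), (np.int64(354), np.int64(246), -159.0, 66), (np.int64(355), np.int64(246), -157.0, 68), (np.int64(354), np.int64(247), -161.0, 69), (np.int64(355), np.int64(247), -158.0, 70)]
side [(np.int64(140), np.float64(-112.0), np.float64(-6.435090066545566)), (np.int64(140), np.float64(-112.5), np.float64(-5.600122567805881)), (np.int64(140), np.float64(-113.0), np.float64(-4.764728598050894)), (np.int64(134), np.float64(-111.5), np.float64(-7.269567508262234)), (np.int64(134), np.float64(-113.5), np.float64(-3.9289717757657816))]
[]
[540.7 -35.9  22. ] -155.4
[523.9 -41.8  22. ] -157.1
[506.5 -47.   22. ] -158.8
```

```bash
cat >>h.py <<'E'
import json
def rows(p0,psi0,p1,psi1,n,w,dec=4):
    """straight-line in world, n rows; psi = ee yaw (deg), tool down"""
    p0=np.array(p0,float);p1=np.array(p1,float);d=(p1-p0)/n;dp=((psi1-psi0+180)%360-180)/n
    out=[]
    for i in range(n):
        a=np.radians(psi0+dp*i);R=np.array([[np.cos(a),np.sin(a),0],[np.sin(a),-np.cos(a),0],[0,0,-1]])
        s=R.T@d/1000;out.append([w]+[round(float(k),dec) for k in s]+[0,0,round(float(-np.radians(dp)),3)])
    print(json.dumps(out).replace(" ",""))
def cur():
    from workcell import status
    s=status.state();print("t",round(s["time_s"],2),"p",s["ee_pos"].round(1),"rpy",s["ee_rot"].round(1),"F",s["force"].round(1),"w",round(s["gripper_width"],1),"q",s["qpos"].round(0))
    return s["ee_pos"],s["ee_rot"][2]
def snap(n,name):
    from workcell import vision
    f=vision.grab_frame(n);np.savez(name+".npz",**f);return f
E
python3 - <<'E'
from h import *
p,psi=cur()
rows(p,psi,(607,-148,404),psi-91,14,0)
E
```

```text
t 0.9 p [206.2 536.7 404.8] rpy [180.   0. 159.] F [-0.8  0.2 -0.3] w 90.9 q [68. 18. 90. -0. 72. -1.]
[[0,-0.0443,-0.0354,0.0001,0,0,0.113],[0,-0.048,-0.0302,0.0001,0,0,0.113],[0,-0.0511,-0.0245,0.0001,0,0,0.113],[0,-0.0535,-0.0186,0.0001,0,0,0.113],[0,-0.0553,-0.0124,0.0001,0,0,0.113],[0,-0.0563,-0.0061,0.0001,0,0,0.113],[0,-0.0567,0.0004,0.0001,0,0,0.113],[0,-0.0563,0.0068,0.0001,0,0,0.113],[0,-0.0551,0.0131,0.0001,0,0,0.113],[0,-0.0533,0.0193,0.0001,0,0,0.113],[0,-0.0508,0.0252,0.0001,0,0,0.113],[0,-0.0476,0.0307,0.0001,0,0,0.113],[0,-0.0438,0.0359,0.0001,0,0,0.113],[0,-0.0395,0.0407,0.0001,0,0,0.113]]
```

```bash
python3 -m jog '[[0,-0.0443,-0.0354,0,0,0,0.113],[0,-0.048,-0.0302,0,0,0,0.113],[0,-0.0511,-0.0245,0,0,0,0.113],[0,-0.0535,-0.0186,0,0,0,0.113],[0,-0.0553,-0.0124,0,0,0,0.113],[0,-0.0563,-0.0061,0,0,0,0.113],[0,-0.0567,0.0004,0,0,0,0.113],[0,-0.0563,0.0068,0,0,0,0.113],[0,-0.0551,0.0131,0,0,0,0.113],[0,-0.0533,0.0193,0,0,0,0.113],[0,-0.0508,0.0252,0,0,0,0.113],[0,-0.0476,0.0307,0,0,0,0.113]]' 10
python3 - <<'E'
from h import *
p,psi=cur()
rows(p,psi,(607,-148,404),68,3,0)
E
```

```text
time_s: 2.4
ee_pos: [552.0, -51.1, 404.9]
ee_rot: [180.0, -0.0, 81.1]
force: [0.7, 0.2, 0.6]
gripper_width: 0.5
t 2.4 p [552.  -51.1 404.9] rpy [180.   -0.   81.1] F [0.7 0.2 0.6] w 0.5 q [-6. 16. 92.  0. 71.  2.]
[[0,-0.029,0.0231,0.0003,0,0,0.076],[0,-0.0272,0.0253,0.0003,0,0,0.076],[0,-0.0252,0.0273,0.0003,0,0,0.076]]
```

```bash
python3 -m jog '[[0,-0.029,0.0231,0,0,0,0.076],[0,-0.0272,0.0253,0,0,0,0.076],[0,-0.0252,0.0273,0,0,0,0.076],[0,0,0,0.049,0,0,0],[0,0,0,0.045,0,0,0],[0,0,0,0.004,0,0,0]]' 10
python3 - <<'E'
from h import *
p,psi=cur()
f=snap("top","t1");cv2.imwrite("pics/t1.png",cv2.resize(f["color"][140:300,270:420],None,fx=3.7,fy=3.7))
f=snap("side","s1");cv2.imwrite("pics/s1.png",cv2.resize(f["color"][120:300,270:430],None,fx=3.3,fy=3.3))
A=np.array([571.5,-23])
def C(ph,v):
    a=np.radians(ph);return [*(A+102*np.array([np.cos(a),np.sin(a)])+v*np.array([-np.sin(a),np.cos(a)])),306]
print(C(-112,80),C(-112,62))
E
```

```text
time_s: 3.15
ee_pos: [605.8, -145.8, 303.4]
ee_rot: [-179.6, 0.1, 68.2]
force: [-0.7, 0.6, 1.0]
gripper_width: 0.4
t 3.15 p [ 605.8 -145.8  303.4] rpy [-1.796e+02  1.000e-01  6.820e+01] F [-0.7  0.6  1. ] w 0.4 q [-15.  27.  91.   0.  62.   7.]
[np.float64(607.46483583692), np.float64(-147.54128063908527), 306] [np.float64(590.7755264547178), np.float64(-140.79836195759887), 306]
```

View pics/t1.png

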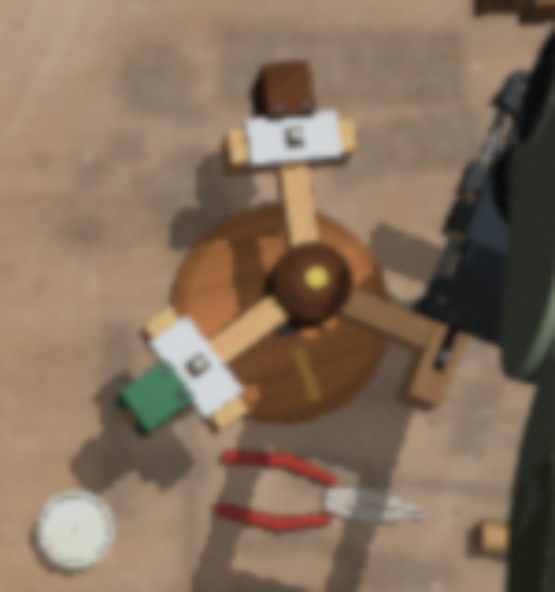

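View pics/s1.png

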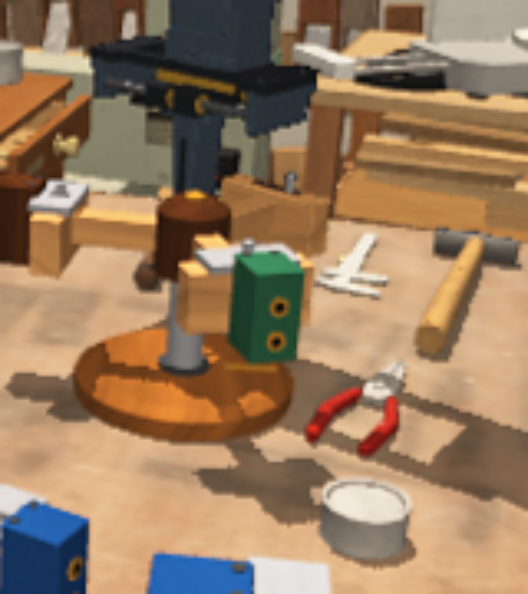

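```bash
python3 -m jog '[[0,0,-0.005,0,0,0,0],[0,0,-0.006,0,0,0,0],[0,0,-0.003,0,0,0,0],[0,0,-0.001,0,0,0,0],[0,0,-0.0008,0,0,0,0],[0,0,-0.0008,0,0,0,0],[0,0,-0.0008,0,0,0,0],[0,0,-0.0008,0,0,0,0]]' 10; python3 -m jog '[[0,0,-0.0008,0,0,0,0],[0,0,-0.0008,0,0,0,0],[0,0,-0.0008,0,0,0,0]]'
```

```text
time_s: 4.25
ee_pos: [589.8, -139.2, 306.7]
ee_rot: [-180.0, -0.0, 68.2]
force: [-0.3, -0.6, -0.1]
gripper_width: 0.4
time_s: 4.62
ee_pos: [587.5, -138.2, 306.7]
ee_rot: [-180.0, -0.0, 68.2]
force: [-0.3, 0.2, -0.6]
gripper_width: 0.2
```

```bash
python3 -m jog '[[0,0,-0.0008,0,0,0,0],[0,0,-0.0008,0,0,0,0],[0,0,-0.0008,0,0,0,0],[0,0,-0.0008,0,0,0,0]]'; python3 -m jog '[[0,0,-0.0008,0,0,0,0],[0,0,-0.0008,0,0,0,0],[0,0,-0.0008,0,0,0,0]]'
```

```text
time_s: 5.12
ee_pos: [584.6, -137.1, 306.7]
ee_rot: [180.0, -0.0, 68.2]
force: [0.7, -0.1, -0.5]
gripper_width: 0.4
time_s: 5.5
ee_pos: [583.6, -136.7, 306.9]
ee_rot: [179.7, -0.0, 68.2]
force: [7.8, -3.2, -4.9]
gripper_width: 0.3
```

```bash
python3 -m jog '[[0,-0.0005,-0.001,0,0,0,0.01],[0,-0.0005,-0.001,0,0,0,0.01],[0,-0.001,-0.002,0,0,0,0.02],[0,-0.001,-0.002,0,0,0,0.02],[0,-0.001,-0.002,0,0,0,0.02],[0,-0.001,-0.002,0,0,0,0.02]]'; python3 -c "
from h import *
f=snap('top','t2');print(barphi(f,(571.5,-23))[:3])"
```

```text
time_s: 6.25
ee_pos: [572.7, -137.5, 306.9]
ee_rot: [179.6, -0.0, 62.5]
force: [7.6, -3.5, -5.1]
gripper_width: 0.6
[(np.int64(110), np.float64(-117.0), np.float64(-30.596630993075344)), (np.int64(110), np.float64(-117.5), np.float64(-29.660795890834876)), (np.int64(110), np.float64(-118.0), np.float64(-28.771881790819222))]
```

```bash
python3 -m jog '[[0,-0.0016,-0.0031,0,0,0,0.03],[0,-0.0016,-0.0031,0,0,0,0.03],[0,-0.0016,-0.0031,0,0,0,0.03],[0,-0.0016,-0.0031,0,0,0,0.03],[0,-0.0016,-0.0031,0,0,0,0.03],[0,-0.0016,-0.0031,0,0,0,0.03],[0,-0.0016,-0.0031,0,0,0,0.03],[0,-0.0016,-0.0031,0,0,0,0.03],[0,-0.0016,-0.0031,0,0,0,0.03],[0,-0.0016,-0.0031,0,0,0,0.03]]'; python3 - <<'E'
from h import *
p,psi=cur();a=np.radians(psi);d=np.array([571.5,-23])-p[:2]
print("axis in tool",d@[np.cos(a),np.sin(a)],d@[np.sin(a),-np.cos(a)])
f=snap('top','t3');print(barphi(f,(571.5,-23))[:3])
E
```

```text
time_s: 7.55
ee_pos: [538.1, -132.9, 307.0]
ee_rot: [179.7, -0.1, 45.3]
force: [6.7, -5.1, -6.1]
gripper_width: 0.5
t 7.55 p [ 538.1 -132.9  307. ] rpy [ 1.797e+02 -1.000e-01  4.530e+01] F [ 6.7 -5.1 -6.1] w 0.5 q [-15.  21. 101.  -0.  58.  30.]
axis in tool 101.55889857934065 -53.61687230652604
[(np.int64(120), np.float64(-135.0), np.float64(-30.05067269584356)), (np.int64(120), np.float64(-135.5), np.float64(-29.089770884505)), (np.int64(120), np.float64(-136.0), np.float64(-28.126653774487913))]
```

```bash
python3 -m jog '[[0,-0.0016,-0.0031,0,0,0,0.03],[0,-0.0016,-0.0031,0,0,0,0.03],[0,-0.0016,-0.0031,0,0,0,0.03],[0,-0.0016,-0.0031,0,0,0,0.03],[0,-0.0016,-0.0031,0,0,0,0.03],[0,-0.0016,-0.0031,0,0,0,0.03],[0,-0.0016,-0.0031,0,0,0,0.03],[0,-0.0016,-0.0031,0,0,0,0.03],[0,-0.0016,-0.0031,0,0,0,0.03],[0,-0.0016,-0.0031,0,0,0,0.03],[0,-0.0016,-0.0031,0,0,0,0.03],[0,-0.0016,-0.0031,0,0,0,0.03]]'; python3 - <<'E'
from h import *
p,psi=cur();a=np.radians(psi);d=np.array([571.5,-23])-p[:2]
print("axis in tool",d@[np.cos(a),np.sin(a)],d@[np.sin(a),-np.cos(a)])
f=snap('top','t4');print(barphi(f,(571.5,-23))[:3])
cv2.imwrite("pics/t4.png",cv2.resize(f["color"][140:300,270:420],None,fx=3.7,fy=3.7))
f=snap('side','s4');print(barphi(f,(571.5,-23))[:3])
cv2.imwrite("pics/s4.png",cv2.resize(f["color"][120:300,270:430],None,fx=3.3,fy=3.3))
E
```

```text
time_s: 9.1
ee_pos: [500.8, -114.1, 307.1]
ee_rot: [179.7, -0.2, 24.7]
force: [5.7, -6.3, -3.9]
gripper_width: 0.1
t 9.1 p [ 500.8 -114.1  307.1] rpy [179.7  -0.2  24.7] F [ 5.7 -6.3 -3.9] w 0.1 q [-14.  18. 106.  -0.  56.  51.]
axis in tool 102.21423071609281 -53.31603782362218
[(np.int64(115), np.float64(-156.0), np.float64(-30.363709477244573)), (np.int64(115), np.float64(-156.5), np.float64(-29.3802735735569)), (np.int64(115), np.float64(-157.0), np.float64(-28.394600248286284))]
[(np.int64(103), np.float64(-157.0), np.float64(4.276562693321084)), (np.int64(101), np.float64(-156.0), np.float64(2.5997528646609616)), (np.int64(99), np.float64(-156.5), np.float64(3.438288698489173))]
```

View pics/t4.png

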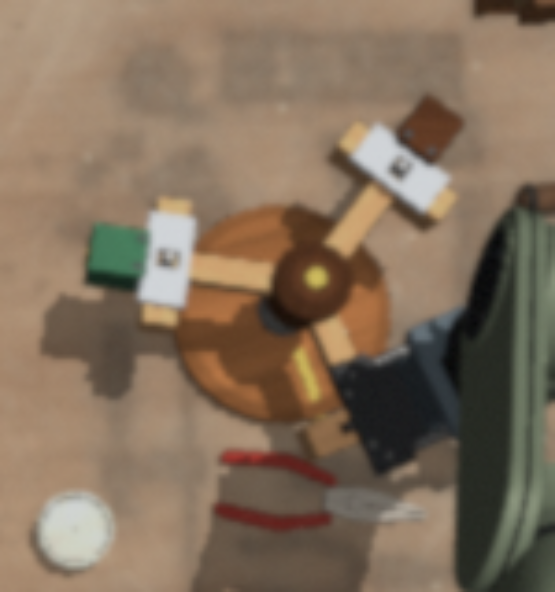

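View pics/s4.png

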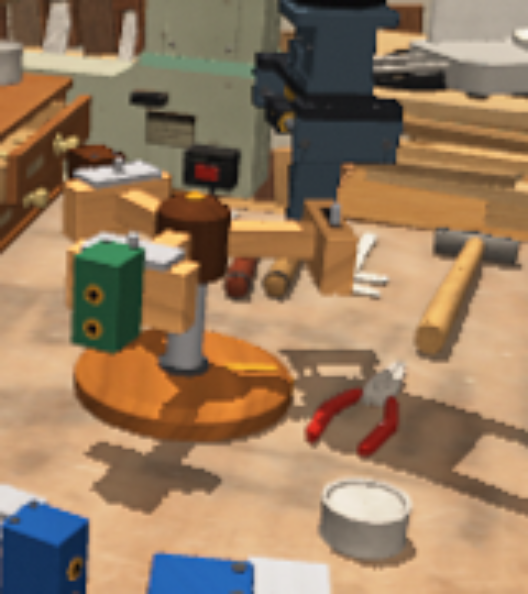

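```bash
cat >>h.py <<'E'
def ray(f,u,v,z):
    F=210/np.tan(np.radians(f["fov_y"])/2);T=f["pose"];d=T[:3,:3]@[(u-f["cx"])/F,(v-f["cy"])/F,1];return T[:3,3]+(z-T[2,3])/d[2]*d
E
python3 - <<'E'
from h import *
def go(n,roi):
    f=load(n);h=cv2.cvtColor(f["color"],cv2.COLOR_BGR2HSV);a=f["color"].astype(int)
    x0,y0,x1,y1=roi;m=np.zeros(h.shape[:2],bool);m[y0:y1,x0:x1]=1
    sc=(a[...,1]-a[...,0]*1.0)  # yellow-ness G-B
    v=sc[m];thr=np.percentile(v,50)+.5*(v.max()-np.percentile(v,50));y=m&(sc>thr)
    vv,uu=np.nonzero(y);P=np.array([ray(f,u,v,22)[:2] for u,v in zip(uu,vv)])
    c=P.mean(0);d=np.linalg.svd(P-c)[2][0];d*=np.sign(-d[0])
    print(n,len(P),c.round(1),"dir",np.degrees(np.arctan2(d[1],d[0])).round(1),"extent",((P-c)@d).min().round(),((P-c)@d).max().round(), "from axis",[np.degrees(np.arctan2(c[1]-y,c[0]-571.5)).round(1) for y in(-21,-23,-25)])
go("t4.npz",(345,228,362,252)); go("s4.npz",(335,228,360,236)); go("t0.npz" if 0 else "top0.npz",(345,228,362,252))
# hub top dot
for n in("t4.npz","s4.npz"):
    f=load(n);W=cloud(f);m=(W[...,2]>150)&(np.hypot(W[...,0]-571,W[...,1]+22)<35);p=W[m]
    print(cv2.minEnclosingCircle(p[:,:2].astype(np.float32)),p.mean(0).round(1))
f=load("t4.npz");print(ray(f,270+316/3.7,140+277/3.7,162))
E
```

```text
t4.npz 51 [523.6 -41.3] dir -160.9 extent -20.0 19.0 from axis [np.float64(-157.0), np.float64(-159.1), np.float64(-161.2)]
s4.npz 28 [524.6 -43.6] dir -158.3 extent -18.0 20.0 from axis [np.float64(-154.2), np.float64(-156.2), np.float64(-158.3)]
top0.npz 13 [510.5 -44.5] dir -155.2 extent -7.0 6.0 from axis [np.float64(-158.9), np.float64(-160.6), np.float64(-162.2)]
((571.8034057617188, -23.518898010253906), 27.605669021606445) [571.5 -22.8 155.8]
((570.2188720703125, -19.602651596069336), 25.569469451904297) [569.  -13.2 154.5]
[571.03400119 -24.09717058 162.        ]
```

```bash
python3 -m jog '[[0,-0.0005,-0.001,0,0,0,0.01],[0,-0.001,-0.0021,0,0,0,0.02],[0,-0.001,-0.0021,0,0,0,0.02],[0,-0.0005,-0.001,0,0,0,0.01],[0,0,0,0,0,0,0]]'; python3 -m jog '[[0,0,0.006,0,0,0,0],[0,0,0.04,0,0,0,0],[0,0,0.01,-0.05,0,0,0],[0.07,0,0.04,-0.05,0,0,0],[0.07,0,0.06,0,0,0,0]]'; python3 - <<'E'
from h import *
p,psi=cur()
f=snap('top','t5');print(barphi(f,(571.6,-23.5)))
cv2.imwrite("pics/t5.png",cv2.resize(f["color"][180:300,290:420],None,fx=4.6,fy=4.6,interpolation=2))
f=snap('side','s5');print(barphi(f,(571.5,-22)))
cv2.imwrite("pics/s5.png",cv2.resize(f["color"][120:300,270:430],None,fx=3.3,fy=3.3))
E
```

```text
time_s: 9.82
ee_pos: [495.4, -109.6, 307.2]
ee_rot: [179.7, -0.2, 21.3]
force: [4.1, -5.2, -2.8]
gripper_width: 0.8
time_s: 10.45
ee_pos: [551.1, -253.4, 410.8]
ee_rot: [179.7, -0.4, 21.4]
force: [0.6, -0.3, -0.5]
gripper_width: 17.4
t 10.45 p [ 551.1 -253.4  410.8] rpy [179.7  -0.4  21.4] F [ 0.6 -0.3 -0.5] w 17.4 q [-26.  21.  85.   0.  74.  43.]
[(np.int64(312), np.float64(-161.0), np.float64(1.5507407238042474)), (np.int64(310), np.float64(-160.0), np.float64(-0.21492599419806838)), (np.int64(310), np.float64(-160.5), np.float64(0.6679327976373384)), (np.int64(308), np.float64(-159.5), np.float64(-1.0326765199993964)), (np.int64(308), np.float64(-161.5), np.float64(2.4334305550610544))]
[(np.int64(126), np.float64(-160.5), np.float64(-15.51512361496169)), (np.int64(124), np.float64(-160.0), np.float64(-16.36348018211538)), (np.int64(124), np.float64(-161.0), np.float64(-14.665585511075433)), (np.int64(124), np.float64(-161.5), np.float64(-13.814930566072428)), (np.int64(118), np.float64(-162.0), np.float64(-12.963223560620136))]
```

View pics/t5.png

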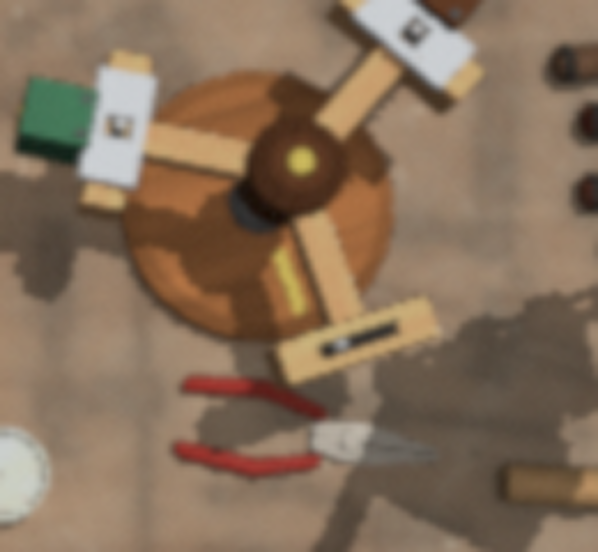

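View pics/s5.png

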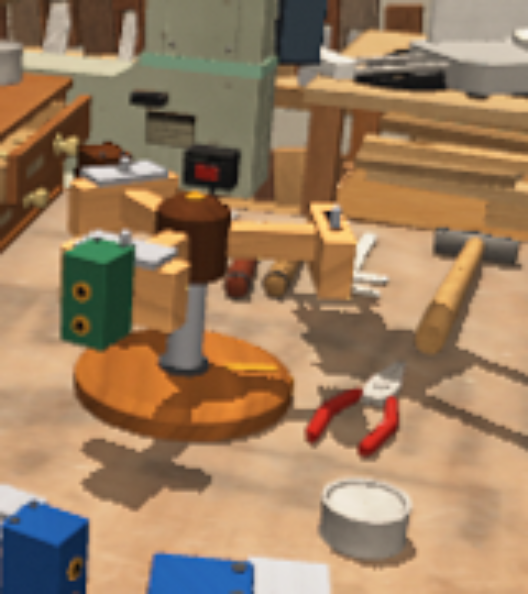

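```bash
python3 - <<'E'
from h import *
A=np.array([571.6,-23.5]);ph=np.radians(-160.2);u=np.array([np.cos(ph),np.sin(ph)]);t=np.array([-u[1],u[0]])
for n in("t5","s5"):
    f=load(n+".npz");W=cloud(f);m=(W[...,2]>151)&(W[...,2]<164)&(np.hypot(W[...,0]-A[0]-102*u[0],W[...,1]-A[1]-102*u[1])<40)
    q=W[m];r=q[:,:2]-A;print(n,len(q),q.mean(0).round(1),"u",(r@u).round(0),"v",(r@t).round(0))
    b=(W[...,2]>139)&(W[...,2]<149);r=W[...,:2]-A;b&=(abs(r@u-102)<16)&(abs(r@t)<60);print(cv2.minAreaRect(W[b][:,:2].astype(np.float32)), np.nanmedian(W[b][:,2]))
p,psi=cur()
rows(p,psi,(555,295.4,405),-10,10,0.07)
E
```

```text
t5 12 [471.3 -44.4 157.5] u [ 97.  98.  99. 100. 101. 102. 101. 102. 103. 104. 104. 105.] v [-13. -13. -17. -16. -13. -11. -17. -16. -14. -12. -16. -14.]
((477.4587707519531, -56.586570739746094), (26.405223846435547, 89.50662231445312), 19.593198776245117) 144.85242575849168
s5 13 [471.5 -42.  155.2] u [100.  98. 100. 102.  99. 101. 103.  98. 101. 102.  98. 101. 103.] v [-14. -14. -16. -17. -14. -16. -16. -16. -16. -20. -19. -19. -19.]
((475.9076843261719, -55.864662170410156), (23.78347396850586, 90.41304016113281), 18.845386505126953) 143.69440224184638
t 10.55 p [ 551.5 -257.1  405.7] rpy [179.8  -0.   21. ] F [-0.4  1.2 -1.6] w 25.3 q [-26.  21.  85.  -0.  74.  43.]
[[0.07,0.0202,-0.0514,0.0001,0,0,0.054],[0.07,0.0173,-0.0525,0.0001,0,0,0.054],[0.07,0.0145,-0.0533,0.0001,0,0,0.054],[0.07,0.0116,-0.054,0.0001,0,0,0.054],[0.07,0.0086,-0.0546,0.0001,0,0,0.054],[0.07,0.0057,-0.055,0.0001,0,0,0.054],[0.07,0.0027,-0.0552,0.0001,0,0,0.054],[0.07,-0.0003,-0.0553,0.0001,0,0,0.054],[0.07,-0.0033,-0.0552,0.0001,0,0,0.054],[0.07,-0.0063,-0.0549,0.0001,0,0,0.054]]
```

```bash
python3 -m jog '[[0.07,0.0202,-0.0514,0,0,0,0.054],[0.07,0.0173,-0.0525,0,0,0,0.054],[0.07,0.0145,-0.0533,0,0,0,0.054],[0.07,0.0116,-0.054,0,0,0,0.054],[0.07,0.0086,-0.0546,0,0,0,0.054],[0.07,0.0057,-0.055,0,0,0,0.054],[0.07,0.0027,-0.0552,0,0,0,0.054],[0.07,-0.0003,-0.0553,0,0,0,0.054],[0.07,-0.0033,-0.0552,0,0,0,0.054],[0.07,-0.0063,-0.0549,0,0,0,0.054],[0.07,0,0,0,0,0,0]]'; python3 - <<'E'
from h import *
p,psi=cur()
f=snap('side','s6');cv2.imwrite("pics/s6.png",f["color"])
rows(p,psi,(555,295.4,217),-10,4,0.07)
E
```

```text
time_s: 11.92
ee_pos: [550.4, 303.0, 404.3]
ee_rot: [180.0, 0.2, -9.4]
force: [0.0, 0.0, 0.1]
gripper_width: 70.5
t 11.93 p [550.4 303.  404.3] rpy [180.    0.2  -9.4] F [0.  0.  0.1] w 70.5 q [ 28.  23.  82.   0.  75. 127.]
[[0.07,0.0014,0.0017,0.0468,0,0,0.003],[0.07,0.0014,0.0017,0.0468,0,0,0.003],[0.07,0.0015,0.0017,0.0468,0,0,0.003],[0.07,0.0015,0.0017,0.0468,0,0,0.003]]
```

View pics/s6.png

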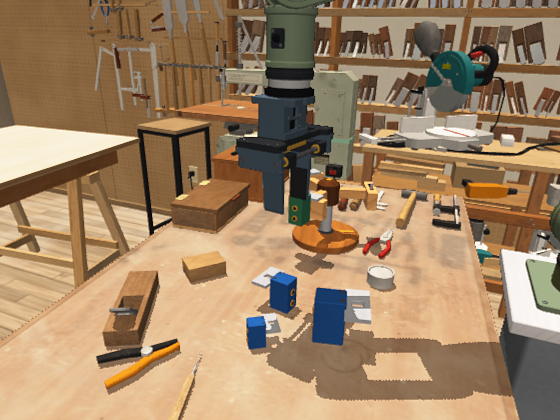

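```bash
python3 -m jog '[[0.07,0.0058,0.0068,0.03,0,0,0.01],[0.07,0,0,0.06,0,0,0],[0.07,0,0,0.03,0,0,0],[0.07,0,0,0,0,0,0]]' 10;  python3 - <<'E'
from h import *
p,psi=cur()
rows(p,psi,(555,295.4,217),-10,3,0.07)
E
```

```text
time_s: 12.48
ee_pos: [555.4, 290.1, 283.0]
ee_rot: [179.7, 0.3, -10.3]
force: [0.6, -0.7, -0.2]
gripper_width: 70.1
t 12.47 p [555.4 290.1 283. ] rpy [179.7   0.3 -10.3] F [ 0.6 -0.7 -0.2] w 70.1 q [ 27.  28.  92.  -0.  60. 127.]
[[0.07,-0.0004,-0.0017,0.022,0,0,-0.002],[0.07,-0.0004,-0.0017,0.022,0,0,-0.002],[0.07,-0.0004,-0.0017,0.022,0,0,-0.002]]
```

```bash
python3 -m jog '[[0.07,0,-0.002,0,0,0,0],[0.07,0,0,0,0,0,0],[0.07,0,0,0,0,0,0]]' 10;  python3 - <<'E'
from h import *
p,psi=cur()
rows(p,psi,(555,295.4,217),-10,3,0.07)
E
```

```text
time_s: 12.85
ee_pos: [556.9, 293.9, 287.0]
ee_rot: [-179.9, -0.1, -10.3]
force: [-0.1, 0.2, 0.4]
gripper_width: 69.9
t 12.85 p [556.9 293.9 287. ] rpy [-1.799e+02 -1.000e-01 -1.030e+01] F [-0.1  0.2  0.4] w 69.9 q [ 27.  28.  92.   0.  60. 127.]
[[0.07,-0.0007,-0.0004,0.0233,0,0,-0.002],[0.07,-0.0007,-0.0004,0.0233,0,0,-0.002],[0.07,-0.0007,-0.0004,0.0233,0,0,-0.002]]
```

```bash
python3 -m jog '[[0.07,-0.0007,-0.0004,0.0235,0,0,0],[0.07,-0.0007,-0.0004,0.0235,0,0,0],[0.07,-0.0005,-0.0004,0.018,0,0,0],[0.07,0,0,0.005,0,0,0],[0.07,0,0,0,0,0,0],[0.05,0,0,0,0,0,0],[0.042,0,0,0,0,0,0],[0.03,0,0,0,0,0,0],[0.03,0,0,0,0,0,0],[0.03,0,0,0,0,0,0]]' 20;  python3 -c "
from h import *
p,psi=cur()"
```

```text
time_s: 14.1
ee_pos: [555.0, 295.3, 215.7]
ee_rot: [180.0, -0.0, -10.3]
force: [-1.1, -1.0, 2.6]
gripper_width: 34.4
t 14.1 p [555.  295.3 215.7] rpy [180.   -0.  -10.3] F [-1.1 -1.   2.6] w 34.4 q [ 27.  32.  96.  -0.  52. 127.]
```

```bash
python3 -m jog '[[0.03,0,0,-0.01,0,0,0],[0.03,0,0,-0.04,0,0,0],[0.03,0,0,-0.05,0,0,0],[0.03,0,0,-0.05,0,0,0],[0.03,0,0,-0.035,0,0,0],[0.03,0,0,0,0,0,0]]' 25;  python3 - <<'E'
from h import *
p,psi=cur()
f=snap('side','s7');cv2.imwrite("pics/s7.png",f["color"])
rows(p,psi,(437,-56,400),19.7,9,0.03)
E
```

```text
time_s: 14.85
ee_pos: [555.2, 295.6, 404.0]
ee_rot: [-179.7, -0.3, -10.3]
force: [0.0, 0.5, -2.9]
gripper_width: 34.0
t 14.85 p [555.2 295.6 404. ] rpy [-179.7   -0.3  -10.3] F [ 0.   0.5 -2.9] w 34.0 q [ 27.  23.  82.   0.  74. 127.]
[[0.03,-0.006,0.0408,0.0004,0,0,-0.058],[0.03,-0.0083,0.0404,0.0004,0,0,-0.058],[0.03,-0.0107,0.0398,0.0004,0,0,-0.058],[0.03,-0.0129,0.0391,0.0004,0,0,-0.058],[0.03,-0.0152,0.0383,0.0004,0,0,-0.058],[0.03,-0.0174,0.0374,0.0004,0,0,-0.058],[0.03,-0.0195,0.0363,0.0004,0,0,-0.058],[0.03,-0.0216,0.0351,0.0004,0,0,-0.058],[0.03,-0.0236,0.0338,0.0004,0,0,-0.058]]
```

View pics/s7.png

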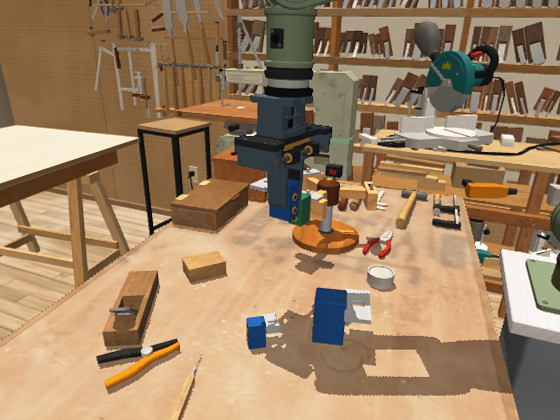

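Jig is in hand (at about (287,195)); move to the tree at height.

```bash
python3 -m jog '[[0.03,-0.003,0.02,0,0,0,-0.03],[0.03,-0.0083,0.0404,0,0,0,-0.058],[0.03,-0.0107,0.0398,0,0,0,-0.058],[0.03,-0.0129,0.0391,0,0,0,-0.058],[0.03,-0.0152,0.0383,0,0,0,-0.058],[0.03,-0.0174,0.0374,0,0,0,-0.058],[0.03,-0.0195,0.0363,0,0,0,-0.058],[0.03,-0.0216,0.0351,0,0,0,-0.058],[0.03,-0.0236,0.0338,0,0,0,-0.058],[0.03,-0.003,0.02,0,0,0,-0.03],[0.03,0,0,0,0,0,0]]' 25;  python3 - <<'E'
from h import *
p,psi=cur()
rows(p,psi,(437,-56,400),19.7,1,0.03)
E
```

```text
time_s: 16.27
ee_pos: [437.4, -54.1, 398.6]
ee_rot: [-179.9, 0.2, 19.6]
force: [0.2, -0.0, -2.9]
gripper_width: 33.5
t 16.27 p [437.4 -54.1 398.6] rpy [-179.9    0.2   19.6] F [ 0.2 -0.  -2.9] w 33.5 q [ -9.   6. 106.   0.  67.  62.]
[[0.03,-0.0011,0.0017,-0.0014,0,0,-0.002]]
```

```bash
python3 -m jog '[[0.03,0,0.001,0.014,0,0,0],[0.03,0,0,0.014,0,0,0],[0.03,0,0,0,0,0,0],[0.03,0,0,0,0,0,0]]' 25;  python3 - <<'E'
from h import *
p,psi=cur()
f=snap('side','s8');cv2.imwrite("pics/s8.png",cv2.resize(f["color"][110:260,300:440],None,fx=4,fy=4,interpolation=2))
f=snap('top','t8');cv2.imwrite("pics/t8.png",cv2.resize(f["color"][170:300,290:420],None,fx=4.5,fy=4.5,interpolation=2))
E
```

```text
time_s: 16.77
ee_pos: [438.5, -53.7, 372.4]
ee_rot: [-180.0, 0.0, 19.8]
force: [-0.1, -0.5, -1.3]
gripper_width: 33.8
t 16.77 p [438.5 -53.7 372.4] rpy [-180.     0.    19.8] F [-0.1 -0.5 -1.3] w 33.8 q [ -8.   8. 109.   0.  63.  62.]
```

View pics/t8.png

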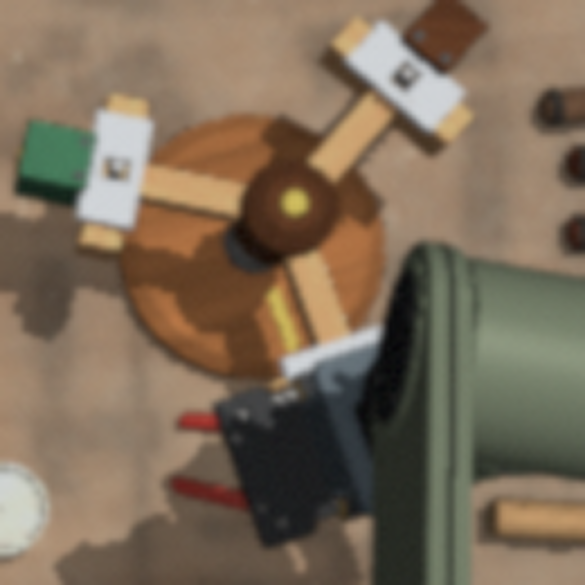

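View pics/s8.png

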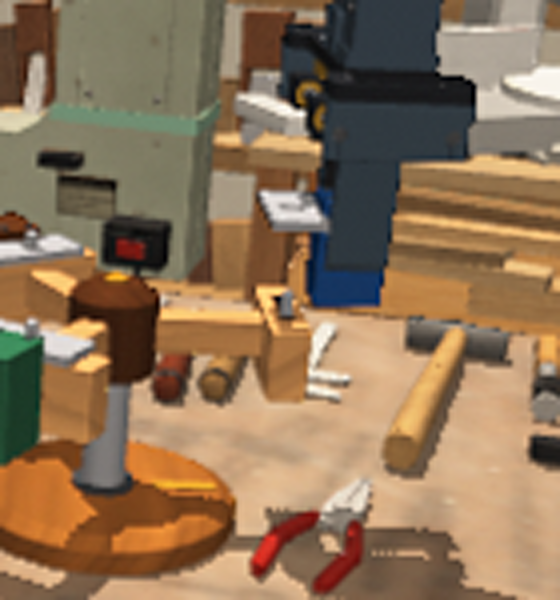

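```bash
python3 - <<'E'
from h import *
psi=np.radians(19.8);tx=np.array([np.cos(psi),np.sin(psi)]);ty=np.array([np.sin(psi),-np.cos(psi)])
tcp=np.array([438.5,-53.7])
f=load("s8.npz");W=cloud(f);x,y,z=W[...,0],W[...,1],W[...,2]
m=(np.hypot(x-471,y+44)<45)&(z>205)&(z<222)&(f["color"].min(-1)>90)
q=W[m];print(m.sum(),np.percentile(z[m],[5,50,95]).round(1))
r=q[:,:2]-tcp;print("tool x range",np.percentile(r@tx,[0,3,97,100]).round(1),"tool y",np.percentile(r@ty,[0,3,97,100]).round(1),cv2.minAreaRect(q[:,:2].astype(np.float32)))
# rays for slot centre
zt=np.median(z[m])
v,u=np.nonzero(m);print(u.min(),u.max(),v.min(),v.max())
big=cv2.resize(f["color"][145:180,350:400],None,fx=14,fy=14,interpolation=0);cv2.imwrite("pics/s8z.png",big)
big=cv2.resize(f["color"][175:200,355:385],None,fx=18,fy=18,interpolation=0);cv2.imwrite("pics/s8p.png",big)
g=load("t8.npz");W=cloud(g);x,y,z=W[...,0],W[...,1],W[...,2]
m=(np.hypot(x-471,y+44)<55)&(z>200)&(z<222)&(g["color"].min(-1)>120)
q=W[m];r=q[:,:2]-tcp;print("top ear front",m.sum(),np.percentile(r@tx,[3,97,100]),np.percentile(r@ty,[0,3,97,100]),np.median(q[:,2]))
E
```

```text
135 [207.1 211.3 212.3]
tool x range [21.1 22.6 52.5 53. ] tool y [-35.4 -33.3  30.   34.1] ((473.77899169921875, -40.15536880493164), (31.629135131835938, 68.75969696044922), 22.10506820678711)
365 381 158 167
top ear front 83 [43.77036033 52.65286908 52.93586435] [-31.80865872 -30.96595401  21.76926163  24.71328314] 212.9863324502669
```

View pics/s8z.png

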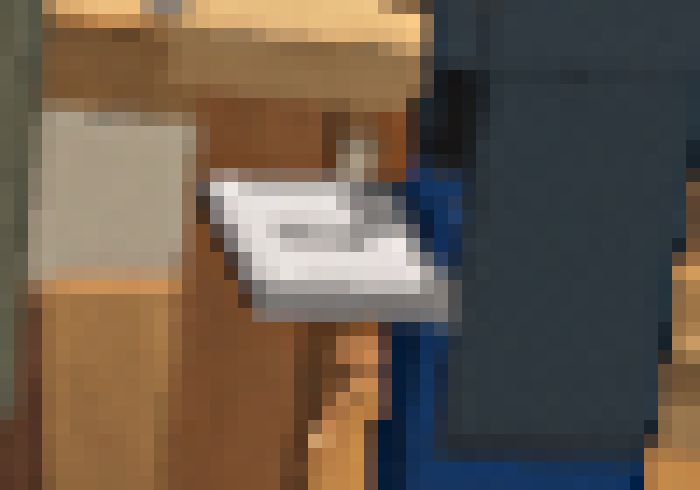

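View pics/s8p.png

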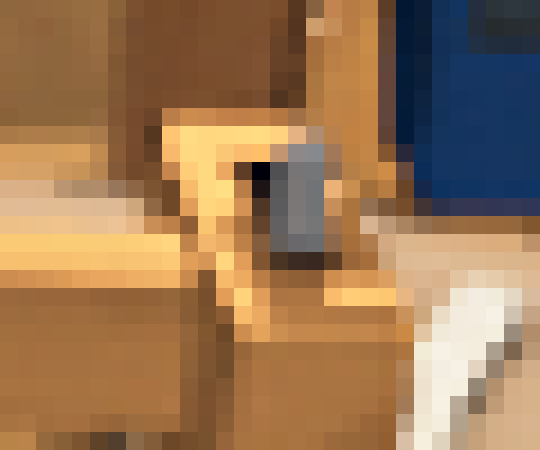

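```bash
python3 -m jog '[[0.03,-0.0031,0.0018,0,0,0,0],[0.03,0,0,0,0,0,0],[0.03,0,0,0.012,0,0,0],[0.03,0,0,0.012,0,0,0],[0.03,0,0,0.008,0,0,0],[0.03,0,0,0,0,0,0],[0.03,0,0,0,0,0,0]]' 25;  python3 - <<'E'
from h import *
p,psi=cur()
f=snap('side','s9');cv2.imwrite("pics/s9.png",cv2.resize(f["color"][140:215,330:410],None,fx=9,fy=9,interpolation=2))
E
```

```text
time_s: 17.75
ee_pos: [436.2, -56.8, 340.6]
ee_rot: [180.0, -0.0, 19.8]
force: [0.0, 0.9, -1.9]
gripper_width: 34.2
t 17.75 p [436.2 -56.8 340.6] rpy [180.   -0.   19.8] F [ 0.   0.9 -1.9] w 34.2 q [ -9.   9. 112.   0.  59.  61.]
```

View pics/s9.png

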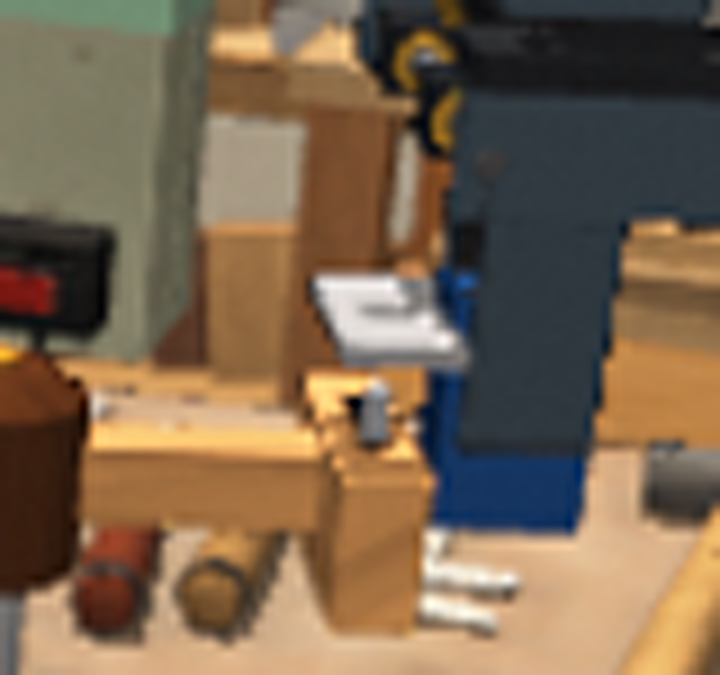

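```bash
python3 - <<'E'
from h import *
f=load("s9.npz")
c=lambda p:tuple(round(float((a-o)*9),0) for a,o in zip(proj(f,p),(330,140)))
psi=np.radians(19.8);tx=np.array([np.cos(psi),np.sin(psi)]);ty=np.array([np.sin(psi),-np.cos(psi)]);tcp=np.array([436.2,-56.8])
E=lambda a,b,z:[*(tcp+a*tx+b*ty),z]
print("pin top",c((471,-44,161)),"base",c((471,-44,145)))
zt=340.6-165.7+6
print("slot",[c(E(37+a,b,zt)) for a,b in((-7,-5.5),(7,-5.5),(7,5.5),(-7,5.5))])
print("ear",[c(E(a,b,zt)) for a,b in((22.5,-32),(52.5,-32),(52.5,32),(22.5,32))])
E
```

```text
pin top (374.0, 376.0) base (368.0, 433.0)
slot [(413.0, 311.0), (359.0, 309.0), (353.0, 297.0), (406.0, 299.0)]
ear [(459.0, 343.0), (340.0, 339.0), (307.0, 267.0), (419.0, 271.0)]
```

```bash
python3 -c "
from h import *
f=load('s9.npz');cv2.imwrite('pics/s9z.png',cv2.resize(f['color'][165:195,355:390],None,fx=20,fy=20,interpolation=0))"
```

```text
(no output)
```

View pics/s9z.png

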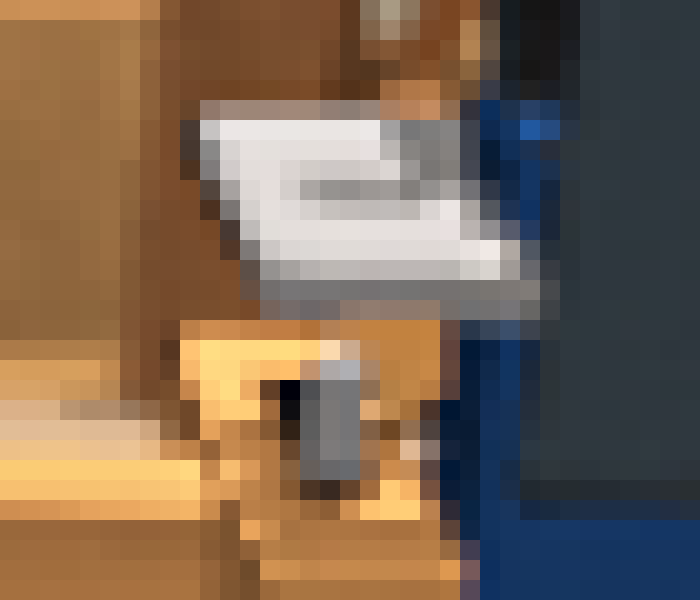

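```bash
python3 -m jog '[[0.03,0.0005,0,0.004,0,0,0],[0.03,0,0,0.004,0,0,0],[0.03,0,0,0.003,0,0,0],[0.03,0,0,0.001,0,0,0],[0.03,0,0,0.001,0,0,0],[0.03,0,0,0.001,0,0,0]]' 25; python3 -m jog '[[0.03,0,0,0.001,0,0,0],[0.03,0,0,0.001,0,0,0]]';python3 -m jog '[[0.03,0,0,0.001,0,0,0],[0.03,0,0,0.001,0,0,0]]'
```

```text
time_s: 18.55
ee_pos: [436.5, -56.7, 326.5]
ee_rot: [-180.0, -0.0, 19.8]
force: [0.9, -0.4, -2.9]
gripper_width: 33.9
time_s: 18.8
ee_pos: [436.5, -56.7, 324.5]
ee_rot: [-180.0, -0.0, 19.8]
force: [0.7, 0.2, -2.1]
gripper_width: 34.4
time_s: 19.05
ee_pos: [436.5, -56.6, 322.5]
ee_rot: [-180.0, -0.0, 19.8]
force: [-0.4, -0.4, -2.1]
gripper_width: 33.3
```

Already past where the pin top would touch (326.7); continuing slowly.

```bash
python3 -m jog '[[0.03,0,0,0.001,0,0,0],[0.03,0,0,0.001,0,0,0]]' 25; python3 -m jog '[[0.03,0,0,0.001,0,0,0],[0.03,0,0,0.001,0,0,0],[0.03,0,0,0.001,0,0,0]]';python3 -c "
from h import *
p,psi=cur()
f=snap('side','s10');cv2.imwrite('pics/s10.png',cv2.resize(f['color'][160:205,345:395],None,fx=14,fy=14,interpolation=0))"
```

```text
time_s: 19.3
ee_pos: [436.5, -56.6, 320.5]
ee_rot: [-180.0, -0.0, 19.8]
force: [-0.1, 0.1, -3.8]
gripper_width: 33.9
time_s: 19.68
ee_pos: [436.5, -56.7, 317.5]
ee_rot: [-180.0, -0.0, 19.8]
force: [-0.0, 0.2, -2.3]
gripper_width: 33.8
t 19.68 p [436.5 -56.7 317.5] rpy [-180.    -0.    19.8] F [-0.   0.2 -2.3] w 33.8 q [ -9.  11. 114.   0.  55.  61.]
```

View pics/s10.png

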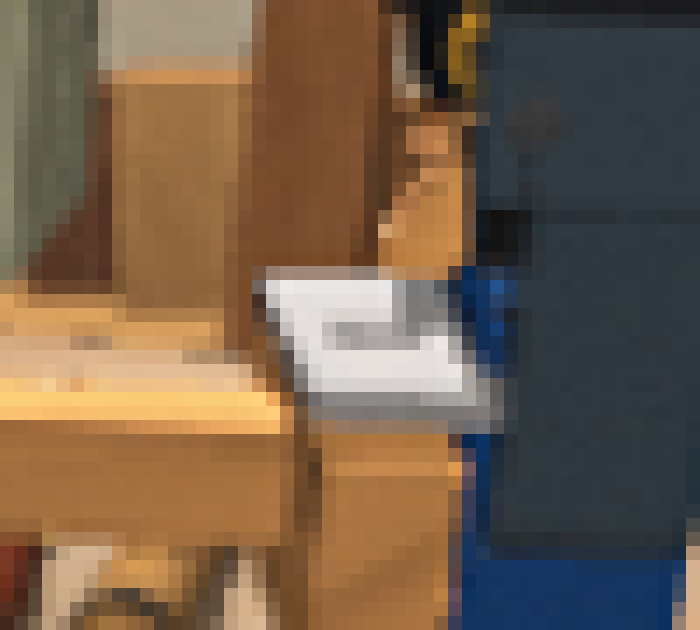

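```bash
python3 -m jog '[[0.03,0,0,0.001,0,0,0],[0.03,0,0,0.001,0,0,0],[0.03,0,0,0.001,0,0,0],[0.03,0,0,0.001,0,0,0]]' 25; python3 -m jog '[[0.03,0,0,0.001,0,0,0],[0.03,0,0,0.001,0,0,0]]';python3 -m jog '[[0.03,0,0,0.001,0,0,0]]'
```

```text
time_s: 20.23
ee_pos: [436.5, -56.7, 313.5]
ee_rot: [-180.0, -0.0, 19.8]
force: [-0.6, 0.2, -2.7]
gripper_width: 34.2
time_s: 20.48
ee_pos: [436.5, -56.7, 311.5]
ee_rot: [-180.0, -0.0, 19.8]
force: [0.6, 0.1, -2.4]
gripper_width: 33.6
time_s: 20.6
ee_pos: [436.5, -56.6, 310.7]
ee_rot: [-180.0, -0.0, 19.8]
force: [-1.3, 0.2, 5.9]
gripper_width: 33.6
```

```bash
python3 -m jog '[[0.03,0,0,0,0,0,0]]' 25; python3 -c "
from h import *
p,psi=cur()
f=snap('side','s11');cv2.imwrite('pics/s11.png',cv2.resize(f['color'][160:205,345:395],None,fx=14,fy=14,interpolation=0))
f=snap('top','t11');cv2.imwrite('pics/t11.png',cv2.resize(f['color'][180:300,300:400],None,fx=5,fy=5,interpolation=2))"
```

```text
time_s: 20.72
ee_pos: [436.5, -56.7, 310.7]
ee_rot: [180.0, -0.0, 19.8]
force: [-0.6, -0.9, -0.2]
gripper_width: 34.1
t 20.73 p [436.5 -56.7 310.7] rpy [180.   -0.   19.8] F [-0.6 -0.9 -0.2] w 34.1 q [ -9.  11. 114.   0.  54.  61.]
```

View pics/s11.png

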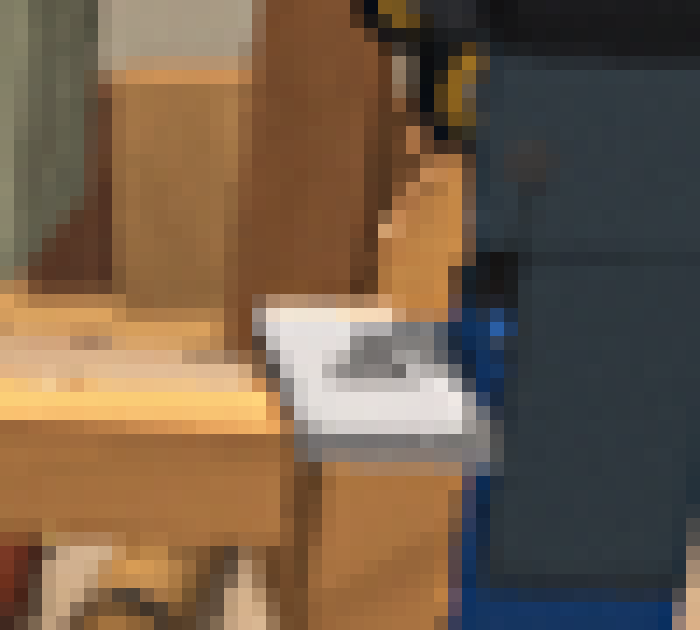

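View pics/t11.png

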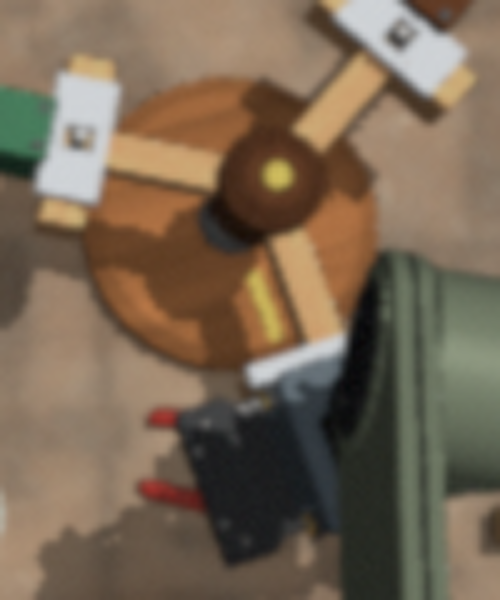

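```bash
python3 -m jog '[[0.036,0,0,0,0,0,0],[0.04,0,0,0,0,0,0],[0.05,0,0,0,0,0,0],[0.065,0,0,0,0,0,0],[0.065,0,0,0,0,0,0],[0.065,0,0,0,0,0,0]]' 10; python3 -c "
from h import *
p,psi=cur()
f=snap('side','s12');cv2.imwrite('pics/s12.png',cv2.resize(f['color'][140:230,320:420],None,fx=7,fy=6.6,interpolation=2))"
```

```text
time_s: 21.58
ee_pos: [436.5, -56.6, 310.5]
ee_rot: [-180.0, -0.0, 19.8]
force: [0.2, 0.3, -0.3]
gripper_width: 65.0
t 21.57 p [436.5 -56.6 310.5] rpy [-180.    -0.    19.8] F [ 0.2  0.3 -0.3] w 65.0 q [ -9.  11. 115.   0.  54.  61.]
```

View pics/s12.png

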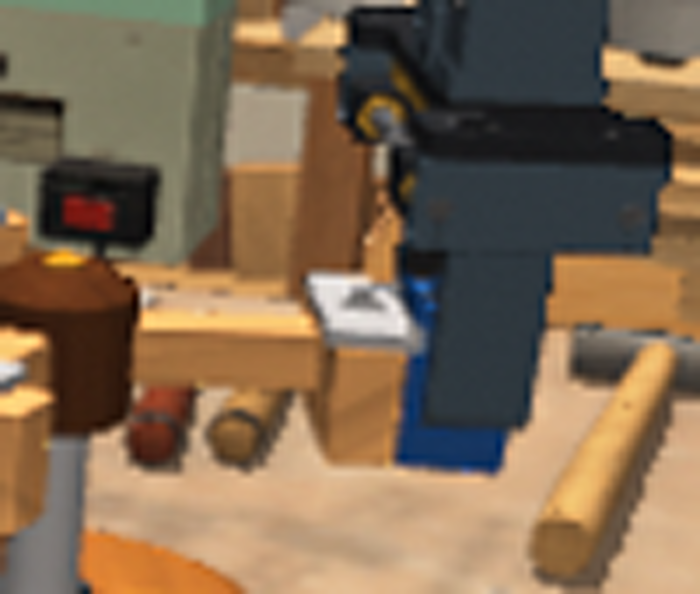

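Released; the jig hangs on the bar. Lifting straight up slowly, then away.

```bash
python3 -m jog '[[0.065,0,0,-0.005,0,0,0],[0.065,0,0,-0.01,0,0,0],[0.065,0,0,-0.02,0,0,0],[0.065,0,0,-0.03,0,0,0],[0.065,0,0,-0.04,0,0,0],[0.065,0,0,-0.03,0,0,0],[0.065,-0.02,-0.05,0,0,0,0],[0.065,-0.02,-0.055,0,0,0,0],[0.065,-0.02,-0.055,0,0,0,0],[0.065,0,-0.05,0,0,0,0],[0.065,0,-0.03,0,0,0,0],[0.065,0,0,0,0,0,0]]' 10; python3 - <<'E'
from h import *
p,psi=cur()
f=snap('side','s13');cv2.imwrite('pics/s13.png',cv2.resize(f['color'][120:270,280:430],None,fx=4,fy=4,interpolation=2))
f=snap('top','t13');cv2.imwrite('pics/t13.png',cv2.resize(f['color'][170:300,290:420],None,fx=4.5,fy=4.5,interpolation=2))
E
```

```text
time_s: 23.12
ee_pos: [298.1, 150.0, 446.3]
ee_rot: [-180.0, -0.1, 20.0]
force: [-0.9, 0.3, -0.3]
gripper_width: 65.1
t 23.12 p [298.1 150.  446.3] rpy [-1.8e+02 -1.0e-01  2.0e+01] F [-0.9  0.3 -0.3] w 65.1 q [ 25.  -6. 112.   0.  74.  95.]
```

View pics/s13.png

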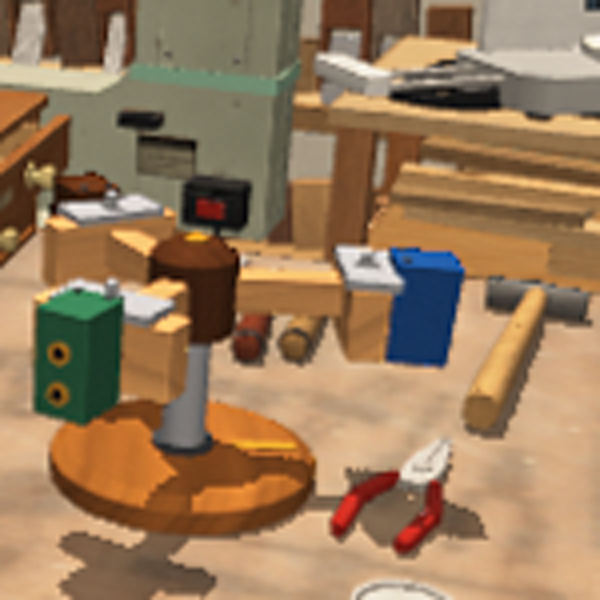

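View pics/t13.png

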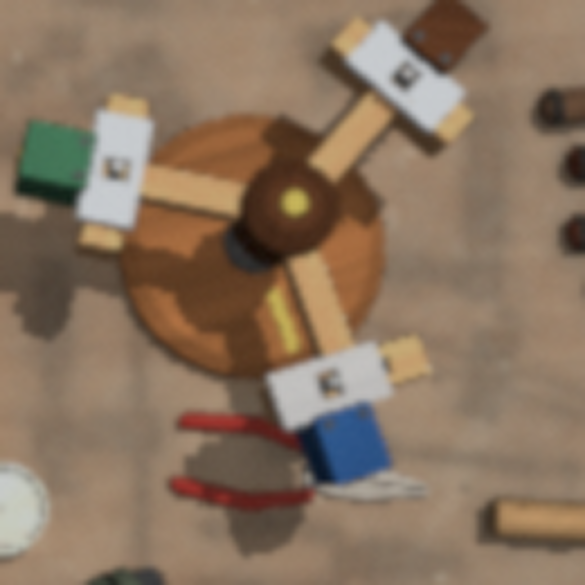

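```bash
python3 - <<'E'
from h import *
from scipy.optimize import least_squares
f=load("t13.npz");W=cloud(f)
A=np.array([571.6,-23.5]);r=W[...,:2]-A;R=np.linalg.norm(r,axis=-1);z=W[...,2]
# branch flanks (20 wide) between hub and bars at top z~? 
for ph in(-160,-40,80):
    a=np.radians(ph);u=r@[np.cos(a),np.sin(a)];v=r@[-np.sin(a),np.cos(a)]
    m=(u>35)&(u<80)&(abs(v)<25)&(z>125)&(z<155)
    k=np.polyfit(u[m],v[m],1);print(ph,m.sum(),"dphi by mean",np.degrees(np.mean(v[m]/u[m])).round(2),"slope",np.degrees(k[0]).round(2),np.nanmedian(z[m]).round(1))
m=(np.hypot(W[...,0]-471,W[...,1]+44)<30)&(z>140)&(z<158)&(f["color"].min(-1)>120);print("ear top z",np.median(z[m]))
E
```

```text
-160 149 dphi by mean -1.44 slope 0.13 138.5
-40 129 dphi by mean -0.44 slope -1.23 138.3
80 146 dphi by mean 0.02 slope -0.07 138.6
ear top z 151.37006552543266
```

```bash
python3 -c "
from workcell import ticket
print(ticket.job_done())"
```

```text
the job is handed in; nothing more can be done
None
```

The blue dowelling jig is hung on the tree's empty branch, with the branch over the brass mark, and the job is handed in after about 23 s of the 72 s allowed.

- **Turning:** I pushed the end of the empty branch's crossbar with closed fingers, turning the head by about 48°. The push read about 8–10 N at the wrist.
- **Hanging:** I picked the middle-sized of the three blue jigs (the 64 mm high one), lowered it in 1 mm steps and met no pin contact on the way down. The highest force I read was about 8 N, when the ear touched the bar. I then opened the gripper, lifted straight up and moved away.

**Last checks:**
- **Alignment:** the branches measure about −160.6° and the mark about −160°. The mark readings spread over roughly −156° to −162°, so agreement is good to about 2°.
- **Seating:** the top of the ear is at 151 mm, which matches it lying flat on the bar (145 + 6). The pin shows through the slot in both cameras.
- **Bystanders:** the pliers, and the parts of the tin that show, look unmoved in the last pictures. I did not check the wooden block again, but the arm did not go down near it.
- **Robot:** it touches nothing, and the force reading is about zero.

No check failed. Forces were read only at the end of each short move, so I did not see any peak in between.

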